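Square a bread tin into the corner of the loading guide

ROBOT

A 7-joint arm with a two-finger parallel gripper is mounted at the origin on the work surface. World frame = base frame: x ahead of the robot, y to its left, z up, the work surface at z = 0. Lengths are in mm, angles in rad, forces in N, time in s.
With the tool pointing down it reaches from about 425 to 950 mm from the base axis. Payload 4.7 kg.
Tool frame: the origin (TCP) lies on the centre line of the jaws, within the pads' length; the fingertips stand 17 mm ahead of it and the grasp point (between the pads) lies 2 mm behind it; z points along the fingers, y is the direction in which the jaws open and shut (so a half turn about z gives the same grasp; the last joint's range is limited). The gripper opens to 87 mm and grips with 3 to 60 N. Pads are 19 mm wide; open, the fingers measure 117 mm over their backs; the gripper's body (75 mm by 190 mm) begins 51 mm behind the grasp point.
Start: joints at [1.097, 0.469, -0.049, 1.532, 0.024, 1.141, -0.082], TCP at [290.483, -609.317, 239.573] pointing down, gripper open.
Joint ranges: [-2.59, 2.59], [-0.33, 1.99], [-1.39, 1.29], [0.1, 2.45], [-1.04, 4.18], [0.21, 1.99], [-2.66, 2.66]. Speed limits (rad/s): [2.57, 2.57, 3.14, 3.14, 3.14, 3.14, 3.14].

INTERFACE

Orientations are given as a 3x3 rotation matrix whose columns are the frame's x, y, z axes.
In Python, from cell import r gives the robot as it stands.
- The arm moves only by the shell command python3 -m creep 'ROWS' [FORCE]. ROWS is JSON, a list of rows, each a list of 3 entries, a list of its own where there are three numbers: the turn, a rotation vector about the tool's x, y, z in degrees, then the shift along the tool's x, y, z in mm, then the gripper's target within -1 to 1 (fully open at 1, half-way at 0, shut at -1). A call has 1 to 20 rows; each row is the pose to reach, as a shift and turn from the pose commanded when the call began, along the tool's axes at that moment; what a row does not reach only later rows make up. A row lasts 1/12 s, in which the tool goes at most 41.7 mm and 7.16 degrees, less where a joint would pass 70% of its speed; a pose out of reach is approached as far as the arm can. A call with a gripper value outside its range is refused whole. The fingers move at their own pace and stop on an object; FORCE is the grip in N (left out, the last holds). Time passes only in rows, so rows that repeat a pose let the fingers close. It gives the time, the measured TCP pose, the force and the opening at its end, in the units of the state.
- r.get_state(): the state, without advancing time (a new reading comes with each control period).
- r.get_image(name): name is "side" or "top" or "wrist"; returns a dict with "image" (384x512x3 uint8, red, green, blue), "fov_y" (degrees; the focal length in pixels is half the picture's height over the tangent of half this angle, whatever the lens; pixels are square), "cx", "cy" (the principal point, pixels), "distortion" ([k1, k2, p1, p2, k3] as OpenCV has them; the pictures are not rectified), "pose" (4x4, takes a point from camera to world coordinates); the wrist camera has in their place "tool_from_camera" (4x4, takes a point from camera to tool coordinates, whose origin is the TCP and whose axes are the flange's). Camera axes: x right, y down, z forward; pixel columns grow to the right and rows downward; lengths in mm; the calibration is good to about 2 mm. A picture is of the moment at which its call begins: read the wrist's pose just before it. There is no depth.
- r.hand_in(): hands the job in, once; it reports no verdict.
The state is a dict: "time": time; "joints": joint angles; "qd": joint speeds; "joint_torque": joint torques, N m; "eef_pos": TCP position; "eef_rot": TCP orientation; "contact_force": force on the tool from outside, world axes, zero at the start; "ft_torque": the same for the moment, N m; "width": opening from 0.0 (shut) to 1.0 (fully open).
Only numpy, scipy, OpenCV 4.12 (cv2) and the standard library are available. Lean on these libraries where they do the work, as an engineer would, in place of code of your own. Each camera call takes 0.05 s, during which the arm holds its last target.

TASK

Push the long lidded bread tin along the bench into the corner of the timber guide, so that its long side lies flush along the rail and its end rests against the stop block. Only push it: keep it flat on the bench, never lifted, carried or tipped, and leave the jar, cup and round cake tin where they are. Finish with the hand clear of everything.

Things in the scene. Friction and masses are not known exactly. Their poses are not given: they have to be found in the camera images.
- tin: Closed rectangular bread tin of bare steel with a flat ribbed lid, loose on the bench: 105 mm wide (its x), 220 mm long (its y), 62 mm high with straight smooth sides up to 58 mm; about 0.6 to 0.9 kg. Origin at the centre of its underside. It slides on the bench at about 3 to 7 N, more when it also rubs along the rail or block. It starts in front of the rail (robot's side), turned by up to 0.5 rad from it.
- guide: Dark timber rail screwed to the bench, 30 mm thick (its x), 640 mm long (its y), 50 mm high; immovable. Origin at the centre of its underside; its x axis points across the rail, away from the robot, so that the face towards the robot is at x = -15 mm of its own frame.
- stop: Dark timber stop block screwed down at right angles to the rail, towards the robot, its end meeting the rail's face, near the rail's left or right end (it varies); immovable. 120 mm long (its x, same direction as the rail's x), 40 mm thick (its y), 50 mm high; origin at the centre of its underside, so its faces are at y = -20 and +20 mm of its own frame. The corner to use is the one on the side of the rail's middle.
- jar: Bystander: squat closed glass jar with a steel cap, 64 mm across, 68 mm high, standing near the end of the rail where the stop block is not. Origin at the centre of its underside.
- cup: Bystander: open steel cup, 72 mm across, 70 mm high, on the robot's side of the guide, to the left or right. Origin at the centre of its underside.
- caketin: Bystander: round open cake tin of dark steel, 100 mm across the rim, 40 mm high, on the robot's side of the guide, on the other hand from the cup. Origin at the centre of its underside.
Not all that is in view belongs to the job. Of the things shaped like the stop, the dark wooden one is meant.

How it is judged (in metres and radians):
At the end, for the whole second after the job is handed in: The tin stands flat and at rest in the corner: its long side within 5 mm of the rail's face and parallel to it within 0.03 rad, its end within 5 mm of the stop block's inner face (x of tin in the frame of guide between -0.0725 and -0.06 m and angle between the y axis of tin and the y axis of guide, either way round below 0.03 rad and y of tin in the frame of stop between -0.135 and 0.135 m and y of tin in the frame of guide between -0.2 and 0.2 m and height (world z) of tin below 0.004 m and angle between tin's own z axis and vertical below 0.03 rad and linear speed of tin below 0.01 m/s); the robot touches nothing.
It fails at once if the tin is lifted off the bench (more than 10 mm) (height (world z) of tin above 0.01 m).
It fails at once if the tin is tipped by more than 0.15 rad (angle between tin's own z axis and vertical above 0.15 rad).
It fails at once if the jar, cup or cake tin is moved by more than 15 mm (distance of any of jar, cup, caketin from where it was at the start of the episode above 0.015 m).
It also fails if it takes over 54 s, if anything falls off the work surface, if the arm or the gripper's body presses on something with over 40 N, if the wrist force passes 120 N, or if a joint passes its speed limit or range.

## Working session

There is one attempt and no reset: what is moved stays moved. The work goes in short steps, Python scripts to look and compute and a shell command to move; the robot and the scene stay as the last step left them, time stands still between calls to the robot, and variables do not carry over. Pictures are saved under pics/ and viewed, and the job is handed in when it is done.

```bash
ls; mkdir -p pics
python3 - <<'E'
from cell import r
import cv2,pickle
s=r.get_state();print(s)
for n in("top","side"):
    d=r.get_image(n);pickle.dump(d,open(n+".pkl","wb"));cv2.imwrite(f"pics/{n}0.png",d["image"][:,:,::-1])
    print(n,d["fov_y"],d["cx"],d["cy"],d["distortion"],d["pose"])
E
```

```text
pics
{'time': 0.0, 'joints': array([ 1.09707169,  0.46943921, -0.04861303,  1.5337265 ,  0.02413024,
        1.14097725, -0.08232015]), 'qd': array([ 0.00129303, -0.00033327, -0.00028014,  0.00038074, -0.00075137,
       -0.00026793,  0.00036817]), 'joint_torque': array([-1.00258646e-04, -5.07979739e+01, -8.05853913e-02, -2.36160564e+01,
       -6.13459898e-02,  3.78113100e-02,  1.87787932e-04]), 'eef_pos': array([ 290.21552244, -608.78508486,  238.48717261]), 'eef_rot': array([[ 9.02668470e-01,  4.30335653e-01, -9.26909414e-04],
       [ 4.30336642e-01, -9.02666815e-01,  1.73086327e-03],
       [-9.18381912e-05, -1.96127879e-03, -9.99998072e-01]]), 'contact_force': array([-0.46176438, -0.82194182, -0.34696733]), 'ft_torque': array([ 0.03341141, -0.02001107, -0.00775218]), 'width': 0.9977565697255585}
top 46.31332234275027 261.43788137776403 185.57727065573826 [-0.06854128  0.          0.          0.          0.        ] [[-1.04907098e-02 -9.90877833e-01  1.34354249e-01  4.22298844e+02]
 [-9.99857692e-01  1.21698771e-02  1.16828803e-02  7.73358330e+01]
 [-1.32113818e-02 -1.34212567e-01 -9.90864494e-01  1.33789304e+03]
 [ 0.00000000e+00  0.00000000e+00  0.00000000e+00  1.00000000e+00]]
side 51.46277891593088 252.8500702849421 193.8805487268185 [-0.13331893  0.          0.          0.          0.        ] [[-8.36056519e-01 -3.57790399e-01  4.15927311e-01  7.57724259e+01]
 [-5.48537334e-01  5.30216917e-01 -6.46511264e-01  8.61394800e+02]
 [ 1.07838268e-02 -7.68671615e-01 -6.39552701e-01  7.87881184e+02]
 [ 0.00000000e+00  0.00000000e+00  0.00000000e+00  1.00000000e+00]]
```

View pics/top0.png

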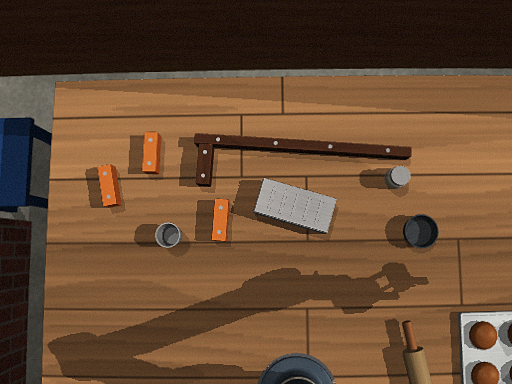

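View pics/side0.png

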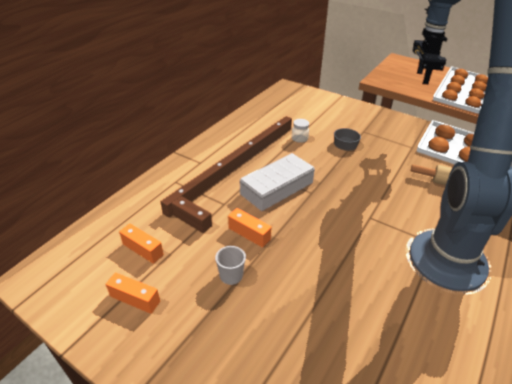

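```bash
cat > h.py <<'E'
import numpy as np,cv2
def K(d):
    f=d["image"].shape[0]/2/np.tan(np.radians(d["fov_y"])/2)
    return np.array([[f,0,d["cx"]],[0,f,d["cy"]],[0,0,1]])
def ray(d,uv,z,pose=None):
    P=d["pose"] if pose is None else pose
    n=cv2.undistortPoints(np.array(uv,float).reshape(-1,1,2),K(d),np.array(d["distortion"])).reshape(-1,2)
    v=np.c_[n,np.ones(len(n))]@P[:3,:3].T; o=P[:3,3]
    return o+v*((z-o[2])/v[:,2])[:,None]
def proj(d,p):
    P=d["pose"];R=P[:3,:3].T
    q,_=cv2.projectPoints(np.array(p,float).reshape(-1,3),cv2.Rodrigues(R)[0],-R@P[:3,3],K(d),np.array(d["distortion"]));return q.reshape(-1,2)
E
python3 - <<'E'
from h import *
import pickle
d=pickle.load(open("top.pkl","rb"));im=d["image"]
c=im[110:260,130:450];cv2.imwrite("pics/crop0.png",cv2.resize(c,None,fx=2.5,fy=2.5,interpolation=cv2.INTER_CUBIC)[:,:,::-1])
hsv=cv2.cvtColor(im,cv2.COLOR_RGB2HSV)
# tin: low-sat bright
roi=np.zeros(im.shape[:2],np.uint8);roi[165:245,235:350]=1
m=((hsv[...,1]<60)&(hsv[...,2]>70)).astype(np.uint8)*roi
cs,_=cv2.findContours(m,0,2);
for k in cs:
    if cv2.contourArea(k)>300: print("tin",cv2.contourArea(k),cv2.minAreaRect(k),cv2.boxPoints(cv2.minAreaRect(k)).tolist())
print([im[y,x].tolist() for x,y in [(300,146),(204,170),(300,165),(320,160),(290,205),(225,150),(210,200),(245,165)]])
E
```

```text
tin 2625.5 ((294.9697570800781, 204.90284729003906), (76.9749755859375, 36.17372131347656), 16.38953971862793) [[252.9426727294922, 211.39488220214844], [263.14971923828125, 176.69105529785156], [336.996826171875, 198.4108123779297], [326.789794921875, 233.11463928222656]]
[[72, 45, 30], [65, 36, 26], [149, 106, 70], [139, 95, 59], [160, 158, 153], [141, 99, 61], [90, 59, 36], [148, 104, 66]]
```

View pics/crop0.png

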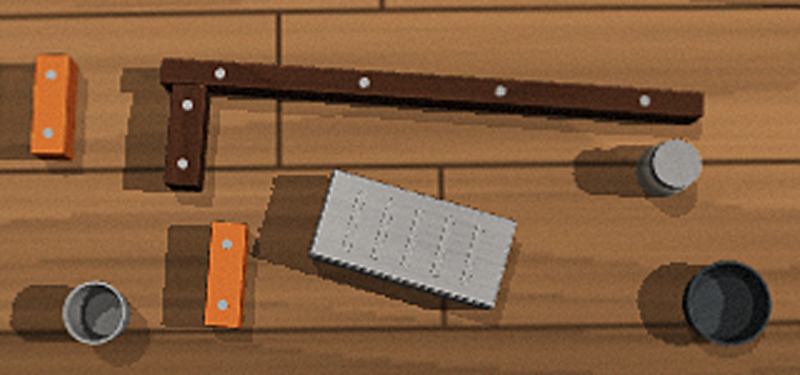

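Run:
```python
from h import *
import pickle
d=pickle.load(open("top.pkl","rb"))
f=lambda L,z:ray(d,(np.array(L,float)/2.5-.3)+[130,110],z)[:,:2].round(1)
t=f([(335,170),(516,221),(492,304),(312,251)],62);print("tin",t.tolist(),t.mean(0),np.linalg.norm(t[0]-t[1]),np.linalg.norm(t[1]-t[2]),np.linalg.norm(t[2]-t[3]))
print("tin ang long", [np.arctan2(*(a-b)) for a,b in((t[0],t[1]),(t[3],t[2]))])
s=f([(220,73),(364,83),(500,91),(645,101)],50);print("screws",s.tolist(),np.polyfit(s[:,1],s[:,0],1))
e=f([(162,59),(703,94),(703,115),(208,84)],50);print("rail corners",e.tolist(),np.linalg.norm(e[0]-e[1]))
k=f([(187,105),(182,163)],50);print("stopscrews",k.tolist())
k=f([(208,86),(202,184),(165,184),(169,86)],50);print("stop",k.tolist(),np.linalg.norm(k[1]-k[0]),np.linalg.norm(k[1]-k[2]))
for n,p,z in(("jar",(675,164),68),("cup",(95,311),70),("cake",(728,301),40)):print(n,f([p],z))
o=f([(213,222),(248,222),(241,327),(206,325)],50);print("orange",o.tolist())
# side cross-check
d2=pickle.load(open("side.pkl","rb"))
for P,z in((t,62),(e,50),(k,50)): print(proj(d2,np.c_[P,[z]*len(P)]).round().tolist())
```

```text
tin [[618.1, 85.6], [556.6, -120.5], [462.5, -90.4], [525.1, 112.9]] [540.575  -3.1  ] 215.08012460476212 98.79686229835443 212.71965118436992
tin ang long [np.float64(0.2899871896574318), np.float64(0.2987063072442166)]
screws [[737.2, 219.9], [722.8, 50.5], [711.2, -108.8], [697.4, -278.9]] [7.91452857e-02 7.19470936e+02]
rail corners [[755.2, 288.7], [705.1, -348.2], [680.0, -346.7], [724.2, 234.0]] 638.8674510412939
stopscrews [[699.3, 258.6], [630.4, 263.9]]
stop [[721.8, 234.0], [605.4, 240.4], [606.0, 283.6], [722.5, 280.0]] 116.57581224250593 43.20416646574728
jar [[ 619.4 -305. ]]
cup [[459.  358.8]]
cake [[ 462.7 -367.3]]
orange [[560.9, 227.4], [560.4, 186.9], [439.9, 195.1], [442.6, 235.2]]
[[241.0, 178.0], [292.0, 153.0], [314.0, 167.0], [262.0, 194.0]]
[[161.0, 201.0], [287.0, 116.0], [292.0, 118.0], [182.0, 195.0]]
[[182.0, 195.0], [213.0, 211.0], [203.0, 220.0], [171.0, 204.0]]
```

Candidates for the stop block, by top-view pixel:
- Dark block at (205,165), joined to the rail.
- Orange blocks at (151,152), (108,185) and (220,220).

I choose the dark one at the left end of the rail, and the close crop confirms it. The tin is at about (541,-3), yawed 0.21 rad from the rail. The rail face and inner stop face are located too.

Plan: with the hand open and the jaws along the tin's side, push towards the rail. Then push the right end towards the stop.

```bash
python3 -m creep '[[[0,0,-14],[42,-50,9],1],[[0,0,-28],[84,-100,18],1],[[0,0,-28],[84,-100,18],1],[[0,0,-42],[126,-150,27],1],[[0,0,-42],[126,-150,27],1],[[0,0,-56],[168,-200,36],1],[[0,0,-56],[168,-200,36],1],[[0,0,-70],[210,-250,45],1],[[0,0,-70],[210,-250,45],1],[[0,0,-84],[252,-300,54],1],[[0,0,-84],[252,-300,54],1],[[0,0,-98],[294,-350,63],1],[[0,0,-98],[294,-350,63],1],[[0,0,-112],[336,-400,72],1],[[0,0,-112],[336,-400,72],1],[[0,0,-126],[378,-450,81],1],[[0,0,-126],[378,-450,81],1],[[0,0,-137.6],[418,-501,90],1],[[0,0,-137.6],[418,-501,90],1],[[0,0,-137.6],[418,-501,90],1]]'; python3 -c "
from cell import r
s=r.get_state();print(s['time'],s['eef_pos'],s['eef_rot'],s['joints'])"
```

```text
time: 1.77
eef_pos: [452.6, 28.5, 149.5]
eef_rot: [[-0.96, 0.279, 0.001], [0.279, 0.96, 0.004], [0.0, 0.004, -1.0]]
contact_force: [-0.0, -0.2, -0.2]
width: 1.004
1.7667 [452.6489648   28.47919623 149.45511566] [[-9.60378997e-01  2.78696260e-01  7.59323351e-04]
 [ 2.78697102e-01  9.60371568e-01  3.79177696e-03]
 [ 3.27521499e-04  3.85316417e-03 -9.99992523e-01]] [ 0.51666177  0.31754115 -0.78621725  2.10240911  0.29871921  0.83191486
  0.84032472]
```

```bash
python3 -m creep '[[[0,0,0],[0,0,30],1],[[0,0,0],[0,0,60],1],[[0,0,0],[0,0,90],1],[[0,0,0],[0,0,110],1],[[0,0,0],[0,0,120],1],[[0,0,0],[0,0,120],1],[[0,0,0],[0,0,120],1]]'
python3 - <<'E'
from cell import r
import cv2
for n in("top","side"):
    d=r.get_image(n);cv2.imwrite(f"pics/{n}1.png",d["image"][:,:,::-1])
E
```

```text
time: 2.35
eef_pos: [452.4, 22.7, 29.8]
eef_rot: [[-0.957, 0.291, -0.0], [0.291, 0.957, -0.0], [0.0, -0.0, -1.0]]
contact_force: [-0.4, -0.9, 0.6]
width: 1.003
```

View pics/side1.png

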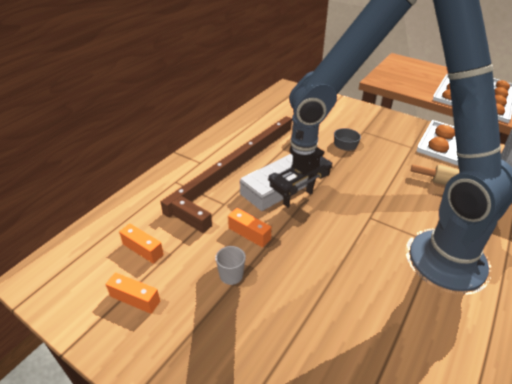

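View pics/top1.png

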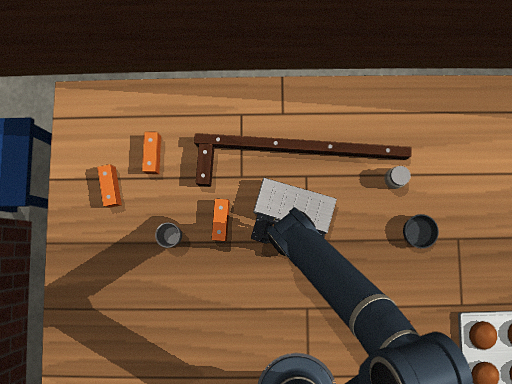

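```bash
python3 -m creep '[[[0,0,0],[-8,0,0],1],[[0,0,0],[-16,0,0],1],[[0,0,0],[-22,0,0],1],[[0,0,0],[-28,0,0],1],[[0,0,0],[-33,0,0],1],[[0,0,0],[-38,0,0],1],[[0,0,0],[-43,0,0],1],[[0,0,0],[-48,0,0],1],[[0,0,0],[-54,1,0],1],[[0,0,-1],[-60,2,0],1],[[0,0,-2],[-66,3,0],1],[[0,0,-3],[-72,4,0],1],[[0,0,-4],[-78,5,0],1],[[0,0,-5],[-84,6,0],1],[[0,0,-6],[-90,7,0],1]]'
python3 - <<'E'
from cell import r
import cv2
for n in("top","side"):
    d=r.get_image(n);cv2.imwrite(f"pics/{n}2.png",d["image"][:,:,::-1])
E
```

```text
time: 3.7
eef_pos: [540.9, 3.0, 29.2]
eef_rot: [[-0.982, 0.188, -0.0], [0.188, 0.982, 0.0], [0.0, 0.0, -1.0]]
contact_force: [-2.6, -0.9, -1.2]
width: 0.997
```

View pics/side2.png

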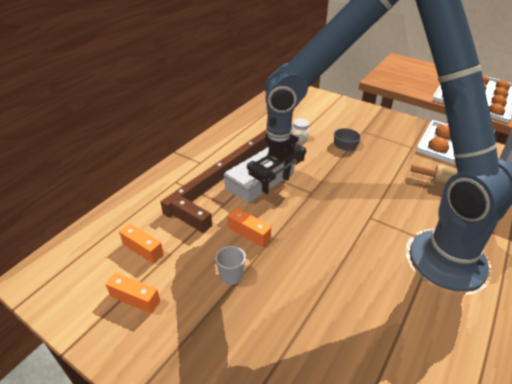

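View pics/top2.png

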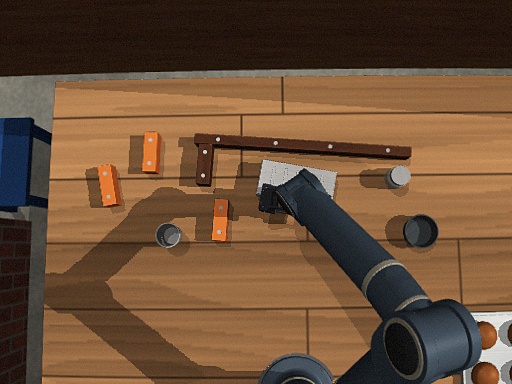

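```bash
python3 -m creep '[[[0,0,-1],[-5,0,0],1],[[0,0,-2],[-10,1,0],1],[[0,0,-3],[-15,1,0],1],[[0,0,-4],[-20,2,0],1],[[0,0,-5],[-25,2,0],1],[[0,0,-6],[-30,3,0],1],[[0,0,-6.3],[-34,3,0],1],[[0,0,-6.3],[-38,3,0],1],[[0,0,-6.3],[-38,3,0],1]]'
python3 - <<'E'
from cell import r
import cv2
for n in("top",):
    d=r.get_image(n);cv2.imwrite(f"pics/{n}3.png",cv2.resize(d["image"][110:260,130:450,::-1],None,fx=2.5,fy=2.5,interpolation=2))
E
```

```text
time: 4.55
eef_pos: [579.8, -0.6, 29.6]
eef_rot: [[-0.997, 0.08, 0.002], [0.08, 0.997, 0.001], [-0.002, 0.001, -1.0]]
contact_force: [-0.9, 0.2, -1.5]
width: 0.996
```

View pics/top3.png

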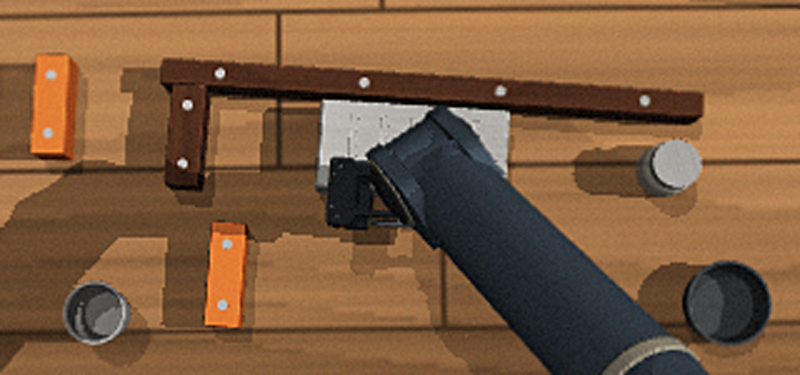

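```bash
python3 -m creep '[[[0,0,0],[-2,0,0],1],[[0,0,0],[-4,0,0],1],[[0,0,0],[-6,0,0],1],[[0,0,0],[-6,0,0],1]]'; python3 -m creep '[[[0,0,0],[-1.5,0,0],1],[[0,0,0],[-3,0,0],1],[[0,0,0],[-3,0,0],1]]'
```

```text
time: 4.93
eef_pos: [584.2, -1.1, 29.6]
eef_rot: [[-0.997, 0.08, 0.0], [0.08, 0.997, 0.0], [0.0, 0.0, -1.0]]
contact_force: [-3.2, 1.4, 0.8]
width: 1.001
time: 5.18
eef_pos: [587.2, -1.4, 29.6]
eef_rot: [[-0.997, 0.08, -0.0], [0.08, 0.997, 0.0], [0.0, 0.0, -1.0]]
contact_force: [-3.7, 1.1, 1.9]
width: 0.996
```

```bash
for i in 1 2 3; do python3 -m creep '[[[0,0,0],[-1,0,0],1],[[0,0,0],[-2,0,0],1],[[0,0,0],[-2,0,0],1],[[0,0,0],[-2,0,0],1]]' | grep -E 'pos|force'; done
```

```text
eef_pos: [588.2, -1.6, 29.6]
contact_force: [-7.0, 0.4, 3.7]
eef_pos: [588.2, -1.7, 29.4]
contact_force: [-11.2, 0.6, 7.8]
eef_pos: [588.2, -1.8, 29.2]
contact_force: [-16.0, 1.3, 11.1]
```

```bash
python3 -m creep '[[[0,0,0],[5,0,0],1],[[0,0,0],[15,0,0],1],[[0,0,0],[25,0,0],1],[[0,0,0],[35,0,0],1],[[0,0,0],[45,0,-5],1],[[0,0,0],[45,0,-30],1],[[0,0,0],[45,0,-60],1],[[0,0,0],[45,0,-90],1],[[0,0,0],[45,0,-120],1],[[0,0,0],[45,0,-120],1]]'
python3 - <<'E'
from cell import r
import cv2
print(r.get_state()['joints'])
for n in("top",):
    d=r.get_image(n);cv2.imwrite(f"pics/{n}4.png",cv2.resize(d["image"][110:260,130:450,::-1],None,fx=2.5,fy=2.5,interpolation=2))
d=r.get_image("side");cv2.imwrite("pics/side4.png",d["image"][:,:,::-1])
E
```

```text
time: 7.02
eef_pos: [551.5, 2.5, 155.5]
eef_rot: [[-0.997, 0.08, 0.011], [0.08, 0.997, -0.0], [-0.011, 0.001, -1.0]]
contact_force: [-0.1, 0.1, 0.8]
width: 1.002
[ 0.52502512  0.47227726 -0.78941183  1.89151821  0.41604722  0.93629001
  1.03151015]
```

View pics/top4.png

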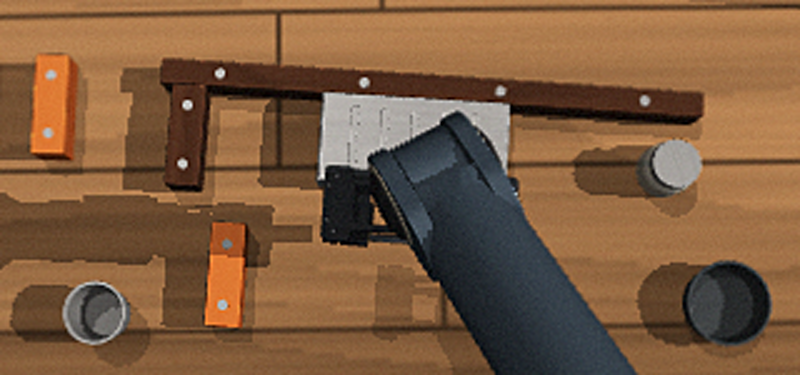

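View pics/side4.png

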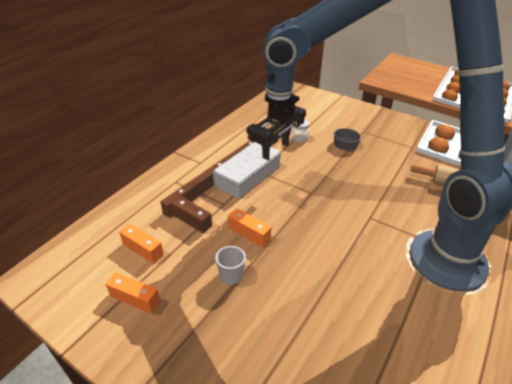

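Run:
```python
from h import *
import pickle
d=pickle.load(open("top.pkl","rb"))
f=lambda L,z:ray(d,(np.array(L,float)/2.5-.3)+[130,110],z)[:,:2].round(1)
t=f([(322,92),(509,103),(509,176),(318,176)],62);n=np.array([.9969,-.0789]);u=np.array([.0789,.9969])
print(t.tolist(),t@u,(t-[719.5,0])@n)
```

```text
[[709.9, 99.7], [694.2, -117.0], [608.6, -114.2], [611.3, 105.3]] [155.40204 -61.86492 -65.82744 153.20514] [ -17.43657  -15.99027 -101.54583 -116.17275]
```

```bash
python3 -m creep '[[[0,0,7],[-8,-12,0],0],[[0,0,14],[-16,-24,0],0],[[0,0,21],[-24,-36,0],0],[[0,0,28],[-32,-48,0],0],[[0,0,35],[-40,-60,0],0],[[0,0,42],[-48,-72,0],0],[[0,0,49],[-56,-84,0],0],[[0,0,56],[-64,-96,0],0],[[0,0,63],[-72,-108,0],0],[[0,0,70],[-80,-120,0],0],[[0,0,77],[-88,-132,0],0],[[0,0,84],[-96,-144,0],0],[[0,0,90],[-104,-155,0],0],[[0,0,90],[-104,-155,0],0],[[0,0,90],[-104,-155,0],0],[[0,0,90],[-104,-155,0],0]]'; python3 -c "
from cell import r
s=r.get_state();print(s['joints'])"
```

```text
time: 8.45
eef_pos: [638.6, -160.1, 148.5]
eef_rot: [[0.077, 0.997, -0.002], [0.997, -0.077, 0.001], [0.001, -0.002, -1.0]]
contact_force: [0.6, 0.8, -0.8]
width: 0.499
[ 0.4287497   0.5526206  -0.35328781  1.64918448  0.21935821  0.98135322
 -0.07634377]
```

Now tool x points along the rail towards the stop. Descend and look before pushing.

```bash
python3 -m creep '[[[0,0,0],[0,0,30],0],[[0,0,0],[0,0,60],0],[[0,0,0],[0,0,90],0],[[0,0,0],[0,0,110],0],[[0,0,0],[0,0,118],0],[[0,0,0],[0,0,118],0],[[0,0,0],[0,0,118],0]]'
python3 - <<'E'
from cell import r
import cv2
for n in("top",):
    d=r.get_image(n);cv2.imwrite(f"pics/{n}5.png",cv2.resize(d["image"][110:260,130:450,::-1],None,fx=2.5,fy=2.5,interpolation=2))
d=r.get_image("side");cv2.imwrite("pics/side5.png",d["image"][:,:,::-1])
E
```

```text
time: 9.03
eef_pos: [639.8, -160.6, 32.1]
eef_rot: [[0.079, 0.997, 0.001], [0.997, -0.079, 0.0], [0.001, 0.001, -1.0]]
contact_force: [-1.0, 0.8, 0.9]
width: 0.501
```

View pics/top5.png

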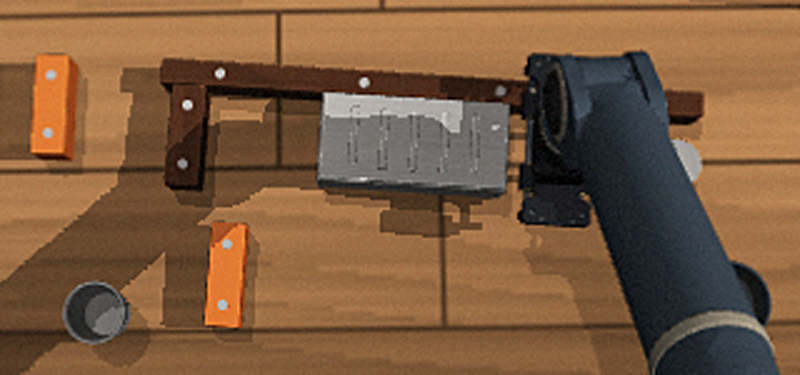

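View pics/side5.png

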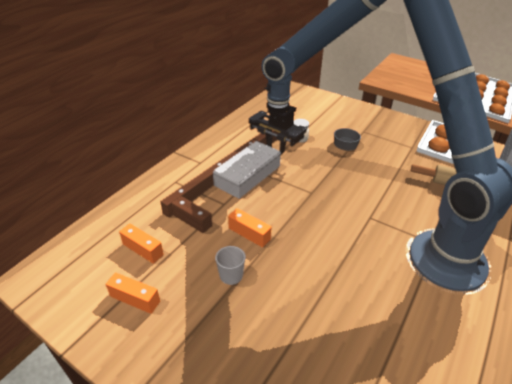

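```bash
python3 -m creep '[[[0,0,0],[10,0,0],0],[[0,0,0],[18,0,0],0],[[0,0,0],[26,0,0],0],[[0,0,0],[31,0,0],0],[[0,0,0],[36,0,0],0],[[0,0,0],[41,0,0],0],[[0,0,0],[47,0,0],0],[[0,0,0],[53,0,0],0],[[0,0,0],[59,0,0],0],[[0,0,0],[65,0,0],0],[[0,0,0],[71,0,0],0],[[0,0,0],[77,0,0],0],[[0,0,0],[83,0,0],0]]'; python3 -m creep '[[[0,0,0],[6,0,0],0],[[0,0,0],[12,0,0],0],[[0,0,0],[18,0,0],0],[[0,0,0],[24,0,0],0],[[0,0,0],[30,0,0],0],[[0,0,0],[36,0,0],0],[[0,0,0],[42,0,0],0],[[0,0,0],[48,0,0],0],[[0,0,0],[54,0,0],0],[[0,0,0],[60,0,0],0],[[0,0,0],[66,0,0],0],[[0,0,0],[71,0,0],0],[[0,0,0],[71,0,0],0]]'
python3 - <<'E'
from cell import r
import cv2
for n in("top",):
    d=r.get_image(n);cv2.imwrite(f"pics/{n}6.png",cv2.resize(d["image"][110:260,130:450,::-1],None,fx=2.5,fy=2.5,interpolation=2))
E
```

```text
time: 10.22
eef_pos: [646.0, -82.0, 32.1]
eef_rot: [[0.082, 0.997, -0.001], [0.997, -0.082, -0.005], [-0.005, -0.0, -1.0]]
contact_force: [-0.8, -5.5, 4.5]
width: 0.499
time: 11.3
eef_pos: [651.8, -9.3, 32.0]
eef_rot: [[0.08, 0.997, -0.001], [0.997, -0.08, -0.003], [-0.003, -0.0, -1.0]]
contact_force: [-0.9, -4.0, 2.7]
width: 0.5
```

View pics/top6.png

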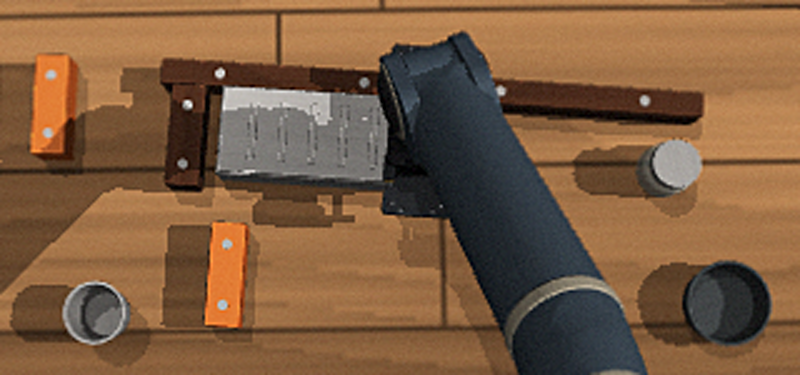

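```bash
python3 -m creep '[[[0,0,0],[3,0,0],0],[[0,0,0],[6,0,0],0],[[0,0,0],[9,0,0],0],[[0,0,0],[12,0,0],0],[[0,0,0],[14,0,0],0],[[0,0,0],[14,0,0],0]]'| grep -E 'pos|force'; for i in 1 2 3; do python3 -m creep '[[[0,0,0],[1,0,0],0],[[0,0,0],[2,0,0],0],[[0,0,0],[2,0,0],0],[[0,0,0],[2,0,0],0]]' | grep -E 'pos|force'; done
```

```text
eef_pos: [652.9, 4.4, 31.7]
contact_force: [-0.9, -5.3, 3.6]
eef_pos: [653.1, 5.7, 31.7]
contact_force: [-1.9, -6.0, 3.8]
eef_pos: [653.2, 7.6, 31.7]
contact_force: [-2.0, -6.3, 3.9]
eef_pos: [653.4, 9.6, 31.7]
contact_force: [-2.2, -5.4, 4.4]
```

```bash
for i in 1 2 3 4; do python3 -m creep '[[[0,0,0],[1,0,0],0],[[0,0,0],[2,0,0],0],[[0,0,0],[2,0,0],0],[[0,0,0],[2,0,0],0]]' | grep -E 'pos|force'; done
```

```text
eef_pos: [653.4, 10.1, 31.7]
contact_force: [-1.4, -8.4, 4.8]
eef_pos: [653.3, 10.1, 31.7]
contact_force: [-2.2, -10.9, 6.1]
eef_pos: [653.3, 10.1, 31.7]
contact_force: [-3.5, -13.3, 6.5]
eef_pos: [653.3, 10.1, 31.7]
contact_force: [-3.1, -16.4, 8.5]
```

```bash
python3 -m creep '[[[0,0,0],[-5,0,0],0],[[0,0,0],[-15,0,0],0],[[0,0,0],[-25,0,0],0],[[0,0,0],[-35,0,0],0],[[0,0,0],[-50,0,0],0],[[0,0,0],[-60,0,-30],0],[[0,0,0],[-80,0,-60],0],[[0,0,0],[-110,0,-90],0],[[0,0,0],[-140,0,-120],0],[[0,0,0],[-170,0,-120],0],[[0,0,0],[-170,0,-120],0],[[0,0,0],[-170,0,-120],0]]'
python3 - <<'E'
from cell import r
import cv2,pickle
d=r.get_image("top");pickle.dump(d,open("top7.pkl","wb"));cv2.imwrite("pics/top7.png",cv2.resize(d["image"][125:225,180:340,::-1],None,fx=5,fy=5,interpolation=2))
d=r.get_image("side");cv2.imwrite("pics/side7.png",cv2.resize(d["image"][100:250,130:330,::-1],None,fx=4,fy=4,interpolation=2))
E
```

```text
time: 15.18
eef_pos: [639.8, -153.6, 151.8]
eef_rot: [[0.086, 0.996, 0.0], [0.996, -0.086, -0.001], [-0.001, 0.001, -1.0]]
contact_force: [0.0, 0.3, 0.4]
width: 0.501
```

View pics/top7.png

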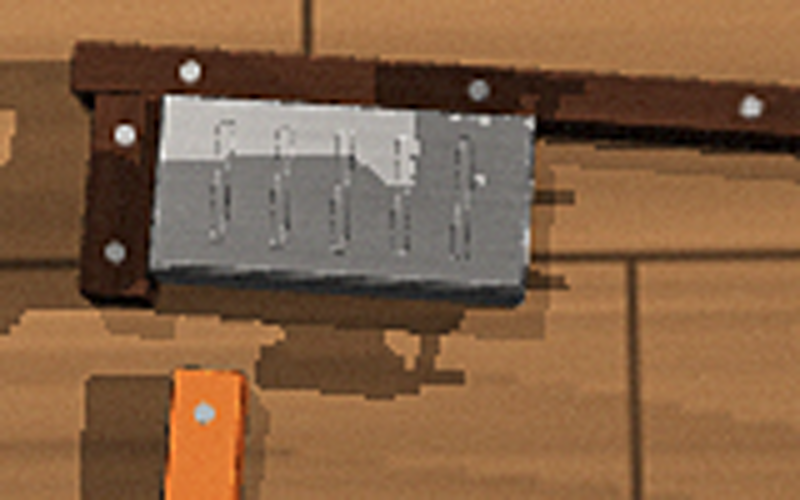

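View pics/side7.png

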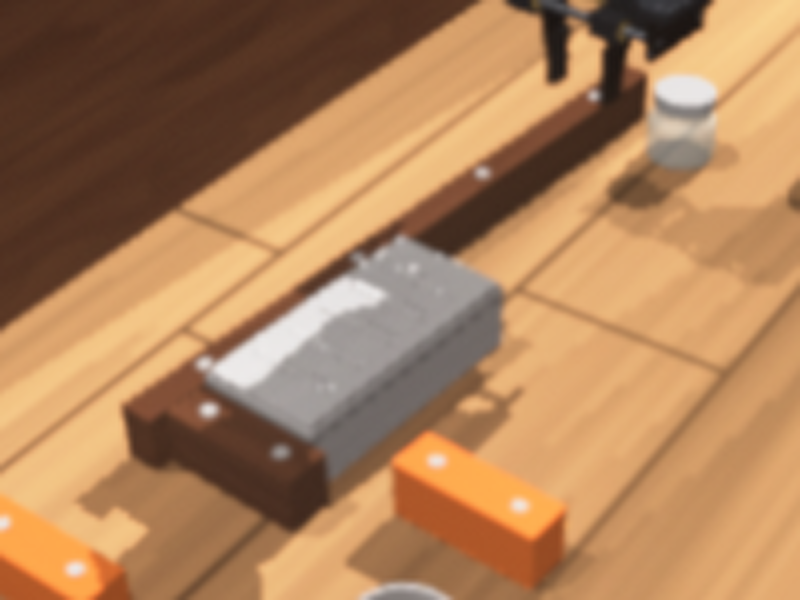

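Run:
```python
from h import *
import pickle
d=pickle.load(open("top7.pkl","rb"))
f=lambda L,z:ray(d,(np.array(L,float)/5-.4)+[180,125],z)[:,:2]
n=np.array([.9969,-.0789]);u=np.array([.0789,.9969])
for L,z in(([(165,95),(533,115),(523,285),(150,266)],62),([(190,71),(478,90),(751,106)],50)):
    t=f(L,z);print(t.round(1).tolist(),(t@u).round(1),((t-[719.5,0])@n).round(1))
```

```text
[[720.5, 233.4], [705.6, 19.4], [606.0, 26.9], [619.8, 241.6]] [289.5  75.   74.7 289.7] [ -17.5  -15.4 -115.3 -118.5]
[[737.5, 220.2], [723.7, 50.8], [712.1, -109.1]] [277.7 107.7 -52.6] [0.6 0.2 1.2]
```

```bash
python3 -m creep '[[[0,0,-7],[20,-6,0],0],[[0,0,-14],[42,-12,0],0],[[0,0,-21],[63,-18,0],0],[[0,0,-28],[85,-24,0],0],[[0,0,-35],[106,-30,0],0],[[0,0,-42],[127,-36,0],0],[[0,0,-49],[148,-42,0],0],[[0,0,-56],[170,-48,0],0],[[0,0,-63],[192,-55,0],0],[[0,0,-70],[214,-62,0],0],[[0,0,-77],[236,-70,0],0],[[0,0,-84],[260,-76,0],0],[[0,0,-90],[282,-83,0],0],[[0,0,-90],[282,-83,0],0],[[0,0,-90],[282,-83,0],0],[[0,0,-90],[282,-83,0],0]]'
python3 - <<'E'
from cell import r
import cv2
d=r.get_image("side");cv2.imwrite("pics/side8.png",d["image"][:,:,::-1])
d=r.get_image("top");cv2.imwrite("pics/top8.png",d["image"][:,:,::-1])
E
```

```text
time: 16.62
eef_pos: [580.1, 138.5, 151.0]
eef_rot: [[-0.997, 0.08, -0.001], [0.08, 0.997, -0.0], [0.001, -0.001, -1.0]]
contact_force: [-0.1, -0.9, -1.1]
width: 0.501
```

View pics/side8.png

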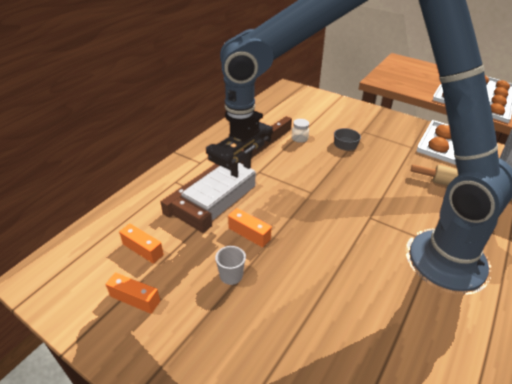

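```bash
python3 -m creep '[[[0,0,0],[0,0,30],0],[[0,0,0],[0,0,60],0],[[0,0,0],[0,0,85],0],[[0,0,0],[0,0,105],0],[[0,0,0],[0,0,118],0],[[0,0,0],[0,0,120],0],[[0,0,0],[0,0,120],0]]'|grep -E 'pos|force'; python3 -m creep '[[[0,0,0],[-4,0,0],0],[[0,0,0],[-8,0,0],0],[[0,0,0],[-12,0,0],0],[[0,0,0],[-15,0,0],0],[[0,0,0],[-17,0,0],0],[[0,0,0],[-17,0,0],0]]'|grep -E 'pos|force';for i in 1 2; do python3 -m creep '[[[0,0,0],[-1,0,0],0],[[0,0,0],[-2,0,0],0],[[0,0,0],[-2,0,0],0],[[0,0,0],[-2,0,0],0]]' | grep -E 'pos|force'; done
```

```text
eef_pos: [580.5, 137.8, 31.1]
contact_force: [-0.4, -0.2, 0.4]
eef_pos: [598.3, 136.8, 31.9]
contact_force: [-0.6, 0.2, -0.1]
eef_pos: [599.2, 136.8, 31.5]
contact_force: [-0.7, -0.8, 0.3]
eef_pos: [599.1, 136.9, 31.3]
contact_force: [-6.9, -0.1, 4.2]
```

```bash
for i in 1 2; do python3 -m creep '[[[0,0,0],[-1,0,0],0],[[0,0,0],[-2,0,0],0],[[0,0,0],[-2,0,0],0],[[0,0,0],[-2,0,0],0]]' | grep -E 'pos|force'; done; python3 -m creep '[[[0,0,0],[4,0,0],0],[[0,0,0],[10,0,0],0],[[0,0,0],[18,0,0],0],[[0,0,0],[26,0,0],0],[[0,0,0],[28,0,-20],0],[[0,0,0],[28,0,-50],0],[[0,0,0],[35,-20,-85],0],[[0,0,0],[50,-50,-120],0],[[0,0,0],[70,-90,-120],0],[[0,0,0],[90,-130,-120],0],[[0,0,0],[100,-170,-120],0],[[0,0,0],[110,-210,-120],0],[[0,0,0],[110,-250,-120],0],[[0,0,0],[110,-250,-120],0],[[0,0,0],[110,-250,-120],0],[[0,0,0],[110,-250,-120],0]]'
python3 - <<'E'
from cell import r
import cv2,pickle
d=r.get_image("top");pickle.dump(d,open("top9.pkl","wb"));cv2.imwrite("pics/top9.png",cv2.resize(d["image"][125:225,180:340,::-1],None,fx=5,fy=5,interpolation=2));cv2.imwrite("pics/top9f.png",d["image"][:,:,::-1])
E
```

```text
eef_pos: [599.1, 136.9, 31.2]
contact_force: [-10.6, -0.9, 7.4]
eef_pos: [599.1, 136.9, 31.1]
contact_force: [-16.3, -0.1, 11.1]
time: 20.47
eef_pos: [475.7, -103.7, 151.7]
eef_rot: [[-0.997, 0.082, 0.001], [0.082, 0.997, 0.0], [-0.001, 0.0, -1.0]]
contact_force: [-1.3, 0.2, -0.6]
width: 0.498
```

View pics/top9.png

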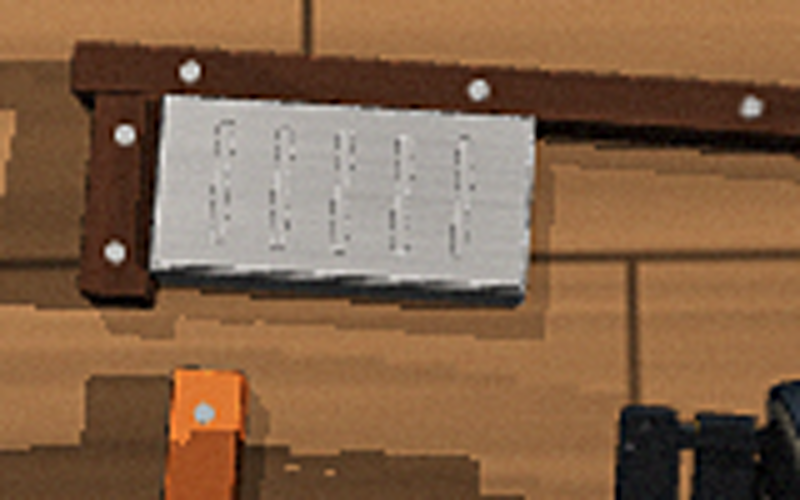

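View pics/top9f.png

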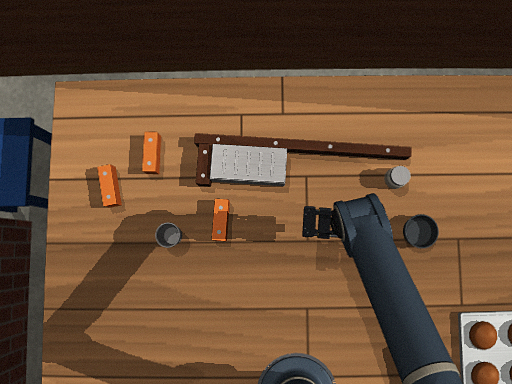

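```bash
python3 -c "
from cell import r
s=r.get_state();print(s['time'],s['contact_force'],abs(s['qd']).max());print(r.hand_in())"
```

```text
20.5167 [-0.30057435  0.31508013  0.10246335] 0.024372562516533296
the job is handed in; nothing more can be done
None
```

I pushed the tin into the corner and handed the job in at 20.5 s; `hand_in` reports no verdict. I pushed its long side square against the rail with the open hand. I then slid it along the rail by its right end to the dark stop block at the left end, and pressed the side once more.

**Last checks:**
- **Side against the rail:** in the last press the tin did not move under 16 N. The hand stopped at the same distance from the rail (about 131 mm from its centreline) as at first contact.
- **End against the stop:** the tin did not move under 16 N, and the hand stopped within a millimetre of where I had worked out the stop to be.
- **Pictures after the pushes:** the last top view shows the tin in the corner and the jar, cup and cake tin where they started. The hand is clear, with a contact force near 0 N.

**A small disagreement:** after the end push, the top picture read the tin as turned about 0.01 to 0.015 rad from the rail, and its lid about 5 mm short of 220 mm. The turn is inside the 0.03 limit. Both could be a pixel or so of reading error, and the last press moved nothing. I did not re-measure the corner positions after that press; by eye the picture was unchanged.

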